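# Sort target jars by heft into the screw-capped store box

### The job

Unscrew the captive cap of the metal store box and then slide its lid fully open; lift the small white glass jars to feel which are heavy (loaded) and which are light (empty), stand every loaded one upright in the store box and every empty one upright in the shallow white tray, then slide the lid fully shut and after that screw the cap home until it stops. The jars are brittle: pinch them gently, about 20 to 30 N on each finger (90 N in all breaks them), and leave the other things on the bench where they are.

Things in the scene. Friction and masses are not known exactly. Their poses are not given: they have to be found in the camera images.
- box: fixed open-topped aluminium store box, outside 130 mm (its x) by 150 mm (its y) by 60 mm high, walls and floor 5 mm; origin at the centre of its underside, z up. Its lid slides in the box's +x on two dark runners, 72 mm high, reaching to x = 200 mm, at y = +-76 to 85 mm. A 78 mm high steel catch stands at x = 40, y = 86 mm. Two jars fit side by side (y = +34 and -34 mm, x = 0)
- lid_mid (a point): centre of the top face of the store box's grey lid, an 8 mm plate, 130 by 149 mm; its top is 68 mm above the table
- lid (a joint): lid travel in m along the box's +x: 0 = fully shut, 0.125 = fully open (box quite clear). Slides with about 2.5 N, stays where left; pull it along by the cap. Locked by the cap's arm against the catch until the cap is unscrewed
- cap_grip (a point): centre of the top of the captive screw cap, on its vertical turning axis, 105 mm above the table: black ribbed cylinder, 44 mm diameter, 30 mm high, on the lid at x = -10, y = +37 mm from the lid's centre (box axes). Beneath it a flat steel arm, 65 mm long from the axis, 10 mm wide, top 75 mm above the table, turns with it just over the lid
- cap (a joint): turn of the cap in rad, growing counter-clockwise seen from above: 0 = screwed home (stop; its arm points at the catch, midway between the box's +x and +y), 2.3 = fully unscrewed (stop; arm about to the box's -x). Needs about 0.12 N m, stays where left and on the lid. The arm surely clears the catch beyond 1.9
- tray: fixed shallow white tray, outside 150 mm (its x) by 190 mm (its y) by 22 mm high, walls and floor 4 mm; origin at the centre of its underside
- jar1: one of four identical-looking squat jars (3 or 4 present): opaque white glass, 50 mm diameter, 37 mm high, plus a steel lid 47 mm in diameter, 11 mm high; origin at the centre of the underside, z up. Loaded about 0.42 kg, empty about 0.11 kg (each within 15 %): feel it by lifting. At least one of each. 20 to 30 N per finger is safe; cracks when the fingers' forces on it add up to 90 N
- jar2: one of four identical-looking squat jars (3 or 4 present): opaque white glass, 50 mm diameter, 37 mm high, plus a steel lid 47 mm in diameter, 11 mm high; origin at the centre of the underside, z up. Loaded about 0.42 kg, empty about 0.11 kg (each within 15 %): feel it by lifting. At least one of each. 20 to 30 N per finger is safe; cracks when the fingers' forces on it add up to 90 N
- jar3: one of four identical-looking squat jars (3 or 4 present): opaque white glass, 50 mm diameter, 37 mm high, plus a steel lid 47 mm in diameter, 11 mm high; origin at the centre of the underside, z up. Loaded about 0.42 kg, empty about 0.11 kg (each within 15 %): feel it by lifting. At least one of each. 20 to 30 N per finger is safe; cracks when the fingers' forces on it add up to 90 N
- jar4: one of four identical-looking squat jars (3 or 4 present): opaque white glass, 50 mm diameter, 37 mm high, plus a steel lid 47 mm in diameter, 11 mm high; origin at the centre of the underside, z up. Loaded about 0.42 kg, empty about 0.11 kg (each within 15 %): feel it by lifting. At least one of each. 20 to 30 N per finger is safe; cracks when the fingers' forces on it add up to 90 N
- loupe: bystander: black stepped magnifier, 38 mm diameter, 42 mm high, standing among the jars; origin under its centre
- tape: bystander: clear tape roll, 54 mm diameter, 19 mm high, lying among the jars; origin under its centre

How it is judged:
On the way, in this order (a step that is already met when the one before it is completed fails the run):
1. the cap is unscrewed (beyond 1.9 rad) with the lid still shut (value of joint cap above 1.9 rad and value of joint lid below 0.02 m), for 0.1 s.
2. the lid is slid open (0.115 m or more) (value of joint lid above 0.115 m), for 0.2 s.
3. every jar is sorted and stands upright: a loaded one (it weighs on the floor with over 2.6 N) in the store box, an empty one (under 2.2 N) in the tray; lid open ((((x of jar1 in the frame of box between -0.05 and 0.05 m and y of jar1 in the frame of box between -0.06 and 0.06 m and z of jar1 in the frame of box below 0.015 m and angle between jar1's own z axis and vertical below 0.15 rad) and contact force between jar1 and box above 2.6 N) or ((x of jar1 in the frame of tray between -0.06 and 0.06 m and y of jar1 in the frame of tray between -0.08 and 0.08 m and z of jar1 in the frame of tray below 0.015 m and angle between jar1's own z axis and vertical below 0.15 rad) and contact force between jar1 and tray below 2.2 N)) and (((x of jar2 in the frame of box between -0.05 and 0.05 m and y of jar2 in the frame of box between -0.06 and 0.06 m and z of jar2 in the frame of box below 0.015 m and angle between jar2's own z axis and vertical below 0.15 rad) and contact force between jar2 and box above 2.6 N) or ((x of jar2 in the frame of tray between -0.06 and 0.06 m and y of jar2 in the frame of tray between -0.08 and 0.08 m and z of jar2 in the frame of tray below 0.015 m and angle between jar2's own z axis and vertical below 0.15 rad) and contact force between jar2 and tray below 2.2 N)) and (((x of jar3 in the frame of box between -0.05 and 0.05 m and y of jar3 in the frame of box between -0.06 and 0.06 m and z of jar3 in the frame of box below 0.015 m and angle between jar3's own z axis and vertical below 0.15 rad) and contact force between jar3 and box above 2.6 N) or ((x of jar3 in the frame of tray between -0.06 and 0.06 m and y of jar3 in the frame of tray between -0.08 and 0.08 m and z of jar3 in the frame of tray below 0.015 m and angle between jar3's own z axis and vertical below 0.15 rad) and contact force between jar3 and tray below 2.2 N)) and (((x of jar4 in the frame of box between -0.05 and 0.05 m and y of jar4 in the frame of box between -0.06 and 0.06 m and z of jar4 in the frame of box below 0.015 m and angle between jar4's own z axis and vertical below 0.15 rad) and contact force between jar4 and box above 2.6 N) or ((x of jar4 in the frame of tray between -0.06 and 0.06 m and y of jar4 in the frame of tray between -0.08 and 0.08 m and z of jar4 in the frame of tray below 0.015 m and angle between jar4's own z axis and vertical below 0.15 rad) and contact force between jar4 and tray below 2.2 N)) and value of joint lid above 0.1 m), for 0.2 s.
4. the lid is shut (within 8 mm) (value of joint lid below 0.008 m), for 0.1 s.
5. the cap is screwed home (within 0.15 rad) (value of joint lid below 0.008 m and value of joint cap below 0.15 rad), for 0.2 s.
At the end, for the whole second after the job is handed in: Every loaded jar stands upright (within 0.15 rad) on the store box's floor, every empty one upright on the tray's floor, all at rest; the lid is shut within 8 mm and the cap screwed home within 0.15 rad of its stop (all of step 5 and (((x of jar1 in the frame of box between -0.05 and 0.05 m and y of jar1 in the frame of box between -0.06 and 0.06 m and z of jar1 in the frame of box below 0.015 m and angle between jar1's own z axis and vertical below 0.15 rad) and contact force between jar1 and box above 2.6 N) or ((x of jar1 in the frame of tray between -0.06 and 0.06 m and y of jar1 in the frame of tray between -0.08 and 0.08 m and z of jar1 in the frame of tray below 0.015 m and angle between jar1's own z axis and vertical below 0.15 rad) and contact force between jar1 and tray below 2.2 N)) and (((x of jar2 in the frame of box between -0.05 and 0.05 m and y of jar2 in the frame of box between -0.06 and 0.06 m and z of jar2 in the frame of box below 0.015 m and angle between jar2's own z axis and vertical below 0.15 rad) and contact force between jar2 and box above 2.6 N) or ((x of jar2 in the frame of tray between -0.06 and 0.06 m and y of jar2 in the frame of tray between -0.08 and 0.08 m and z of jar2 in the frame of tray below 0.015 m and angle between jar2's own z axis and vertical below 0.15 rad) and contact force between jar2 and tray below 2.2 N)) and (((x of jar3 in the frame of box between -0.05 and 0.05 m and y of jar3 in the frame of box between -0.06 and 0.06 m and z of jar3 in the frame of box below 0.015 m and angle between jar3's own z axis and vertical below 0.15 rad) and contact force between jar3 and box above 2.6 N) or ((x of jar3 in the frame of tray between -0.06 and 0.06 m and y of jar3 in the frame of tray between -0.08 and 0.08 m and z of jar3 in the frame of tray below 0.015 m and angle between jar3's own z axis and vertical below 0.15 rad) and contact force between jar3 and tray below 2.2 N)) and (((x of jar4 in the frame of box between -0.05 and 0.05 m and y of jar4 in the frame of box between -0.06 and 0.06 m and z of jar4 in the frame of box below 0.015 m and angle between jar4's own z axis and vertical below 0.15 rad) and contact force between jar4 and box above 2.6 N) or ((x of jar4 in the frame of tray between -0.06 and 0.06 m and y of jar4 in the frame of tray between -0.08 and 0.08 m and z of jar4 in the frame of tray below 0.015 m and angle between jar4's own z axis and vertical below 0.15 rad) and contact force between jar4 and tray below 2.2 N)) and linear speed of each of jar1, jar2, jar3, jar4 below 0.02 m/s); the robot touches nothing.
It fails at once if a jar is cracked: the fingers' contact forces on it exceed 90 N (contact force between the fingers and jar1 above 90 N or contact force between the fingers and jar2 above 90 N or contact force between the fingers and jar3 above 90 N or contact force between the fingers and jar4 above 90 N).
It fails at once if a bystander is pushed more than 60 mm away (distance of any of loupe, tape from where it was at the start of the episode above 0.06 m).
Of jar1, jar2, jar3, jar4 only 3 to 4 are there at a start; the rules pass over those that are not, and their reading is None.
At some moment in a run one of jar1, jar2, jar3, jar4 may be knocked a few centimetres aside while the robot is not near it.
It also fails if it takes over 200 s, if anything falls off the work surface, if the arm or the gripper's body presses on something with over 40 N, if the wrist force passes 120 N, or if a joint passes its speed limit or range.

### The arm

A 7-joint arm with a two-finger parallel gripper is mounted at the origin on the work surface. World frame = base frame: x ahead of the robot, y to its left, z up, the work surface at z = 0. Lengths are in m, angles in rad, forces in N, time in s.
With the tool pointing down it reaches from about 0.4 to 0.875 m from the base axis. Payload 6.5 kg.
Tool frame: the origin (TCP) lies midway between the tips of the shut fingers; the grasp point (between the pads) lies 19 mm behind it; z points along the fingers, y is the line along which they close (so a half turn about z gives the same grasp; the last joint's range is limited). The gripper opens to 85 mm and grips with 20 to 120 N. Pads are 22 mm wide; open, the fingers measure 114 mm over their backs; the gripper's body (76 mm by 85 mm) begins 54 mm behind the grasp point. The pads swing forward as they close: fully open they stand 13 mm farther back than shut.
Start: joints at [1.066, 0.536, -0.004, 1.538, 0.003, 1.067, -0.071], TCP at [0.276, -0.588, 0.231] pointing down, gripper open.
Joint ranges: [-2.7, 2.7], [-0.37, 2.16], [-1.27, 1.26], [0.24, 2.4], [-1.31, 4.45], [0.19, 1.91], [-2.76, 2.76]. Speed limits (rad/s): [2.39, 2.39, 3.14, 3.14, 3.14, 3.14, 3.14].

### API

Orientations are given as a 3x3 rotation matrix whose columns are the frame's x, y, z axes.
In Python, from station import robot gives the robot as it stands. The module is installed in compiled form; this text tells all that it offers.
- The arm moves only by the shell command python3 -m inch 'ROWS' [FORCE]. ROWS is JSON, a list of rows, each a list of 7 numbers: the finger opening in cm, from 0 to 8.54, then the shift along the tool's x, y, z in cm, then the turn, a rotation vector about the tool's x, y, z in rad. In form: [[grip, tx, ty, tz, rx, ry, rz], ...]. A call has 1 to 10 rows; each row shifts and turns the commanded pose from where the row before left it, along the tool's axes as they then stand; what a row does not reach is not made up. A row lasts 1/10 s, in which the tool goes at most 50 mm and 8.59 degrees, less where a joint would pass 70% of its speed; a pose out of reach is approached as far as the arm can. A call with a gripper value outside its range is refused whole. The fingers move at their own pace and stop on an object; FORCE is the grip in N (left out, the last holds). Time passes only in rows, so rows that do not move let the fingers close. It gives the time, the measured TCP pose, the force, the opening and the grip force at its end, in the units of the state.
- robot.get_state(): the state, without advancing time (a new reading comes with each control period).
- robot.read_camera(name): name is "scene" or "top" or "wrist"; returns a dict with "img" (384x512x3 uint8, red, green, blue), "depth" (384x512 float32, m along the optical axis (not along the pixel's ray), 0 where there is no reading), "fx", "fy", "cx", "cy" (pixels), "world_from_camera" (4x4, takes a point from camera to world coordinates); the wrist camera has in their place "hand_eye" (4x4, takes a point from camera to tool coordinates, whose origin is the TCP and whose axes are the flange's). Camera axes: x right, y down, z forward; pixel columns grow to the right and rows downward; lengths in m; the calibration is good to about 2 mm. A picture is of the moment at which its call begins: read the wrist's pose just before it.
- robot.sign_off(): hands the job in; it is judged then, once.
The state is a dict: "time_s": time; "qpos": joint angles; "joint_vel": joint speeds; "joint_efforts": joint torques, N m; "position": TCP position; "ee_rot": TCP orientation; "wrist_force": force on the tool from outside, world axes, zero at the start; "moment": the same for the moment, N m; "finger_gap": finger opening in m; "grip_force": force on a finger pad.
Only numpy, scipy, OpenCV 4.12 (cv2) and the standard library are available. Lean on these libraries where they do the work, as an engineer would, in place of code of your own. Each camera call takes 0.05 s, during which the arm holds its last target. There are 200 camera calls.

## Working session

There is one attempt and no reset: what is moved stays moved. The work goes in short steps, Python scripts to look and compute and a shell command to move; the robot and the scene stay as the last step left them, time stands still between calls to the robot, and variables do not carry over. Pictures are saved under pics/ and viewed, at most 14 in all, crops included, and the job is handed in when it is done.

```bash
mkdir -p pics; ls
python3 - <<'E'
from station import robot
import cv2,numpy as np
s=robot.get_state();print({k:np.round(v,3).tolist() for k,v in s.items()})
for n in("top","scene"):
    c=robot.read_camera(n);cv2.imwrite(f'pics/{n}0.png',c['img'][:,:,::-1]);np.savez(f'{n}0.npz',**c)
    print(n,c['fx'],c['cx'],c['cy'],np.round(c['world_from_camera'],3).tolist())
E
```

```text
pics
{'time_s': 0.0, 'qpos': [1.066, 0.537, -0.004, 1.539, 0.003, 1.067, -0.071], 'joint_vel': [-0.001, -0.0, -0.002, 0.001, -0.001, -0.001, 0.002], 'joint_efforts': [0.0, -58.342, 1.049, -25.911, 0.012, 0.01, 0.0], 'position': [0.276, -0.588, 0.23], 'ee_rot': [[0.905, 0.425, -0.001], [0.425, -0.905, 0.002], [-0.0, -0.002, -1.0]], 'wrist_force': [0.876, 0.502, -0.382], 'moment': [-0.027, 0.005, 0.021], 'grip_force': 0.0, 'finger_gap': 0.086}
top 448.912324075188 263.11930946829244 197.85888274930767 [[0.026, -0.998, 0.065, 0.513], [-1.0, -0.027, -0.012, 0.017], [0.014, -0.065, -0.998, 1.08], [0.0, 0.0, 0.0, 1.0]]
scene 470.86271282483193 255.2698142821249 194.72713612977793 [[-0.7, 0.622, -0.351, 0.904], [0.714, 0.599, -0.361, 0.355], [-0.015, -0.504, -0.864, 0.897], [0.0, 0.0, 0.0, 1.0]]
```

View pics/top0.png

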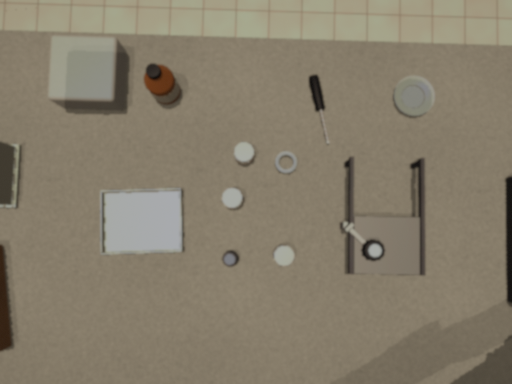

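View pics/scene0.png

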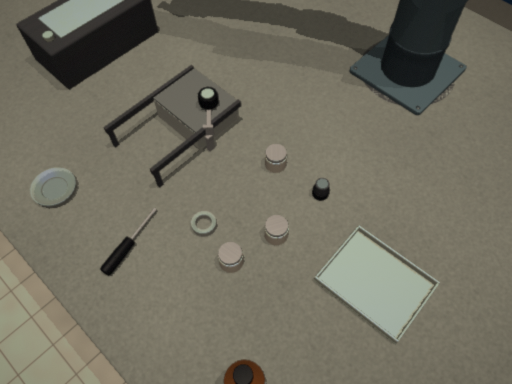

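The top view shows three jars at about (244,153), (232,198) and (284,256). The loupe is at (230,258), the tape at (286,162) and the tray at (142,221). The box is near (387,245), with the cap at (373,250) and its arm pointing to the catch at (347,227). The runners go up the image, which is world +x.

```bash
cat > h.py <<'E'
import numpy as np,cv2
def cast(c,u,v,z):
    T=c['world_from_camera'];d=T[:3,:3]@np.array([(u-c['cx'])/c['fx'],(v-c['cy'])/c['fy'],1]);o=T[:3,3]
    return (o+d*(z-o[2])/d[2])[:2]
def heights(c):
    v,u=np.mgrid[:384,:512];D=c['depth'];T=c['world_from_camera']
    P=np.stack([(u-c['cx'])/c['fx']*D,(v-c['cy'])/c['fy']*D,D],-1)@T[:3,:3].T+T[:3,3]
    P[D==0]=np.nan;return P
E
python3 - <<'E'
from h import *
c=dict(np.load('top0.npz'));P=heights(c)
g=lambda u,v:np.round(P[v,u],3)
for p in[(244,153),(232,198),(284,256),(230,258),(286,162),(373,250),(395,260),(142,221),(300,220),(100,300)]:print(p,g(*p))
def comp(lo,hi,amin=60,box=(200,440,130,300)):
    m=((P[:,:,2]>lo)&(P[:,:,2]<hi)).astype(np.uint8);m[:,:box[0]]=0;m[:,box[1]:]=0;m[:box[2]]=0;m[box[3]:]=0
    for k in cv2.findContours(m,cv2.RETR_EXTERNAL,cv2.CHAIN_APPROX_NONE)[0]:
        if cv2.contourArea(k)>amin:
            r=cv2.minAreaRect(k);M=cv2.moments(k);u,v=M['m10']/M['m00'],M['m01']/M['m00']
            yield r,(u,v)
for nm,lo,hi,z in[('jar',.038,.058,.048),('cap',.09,.12,.105),('box',.055,.085,.07)]:
    for r,(u,v) in comp(lo,hi):
        pts=[np.round(cast(c,*b,z),3).tolist() for b in cv2.boxPoints(r)]
        print(nm,np.round(cast(c,u,v,z),4),round(u),round(v),np.round(r[1],1),round(r[2],1),pts if nm=='box' else '')
im=c['img'].astype(int)
m=((im.min(2)>150)).astype(np.uint8);m[:,:90]=0;m[:,195:]=0;m[:170]=0;m[270:]=0
k=max(cv2.findContours(m,0,1)[0],key=cv2.contourArea);r=cv2.minAreaRect(k)
print('tray',r,[np.round(cast(c,*b,.015),3).tolist() for b in cv2.boxPoints(r)],np.round(cast(c,*r[0],.015),4))
E
```

```text
(244, 153) [0.683 0.051 0.048]
(232, 198) [0.578 0.076 0.049]
(284, 256) [ 0.449 -0.047  0.047]
(230, 258) [0.441 0.077 0.043]
(286, 162) [ 0.671 -0.049  0.004]
(373, 250) [ 0.47  -0.235  0.11 ]
(395, 260) [ 0.447 -0.295  0.069]
(142, 221) [0.52  0.291 0.003]
(300, 220) [ 0.533 -0.086  0.001]
(100, 300) [0.332 0.382 0.002]
jar [0.4398 0.0769] 230 259 [13. 12.] 90.0 
jar [ 0.4513 -0.0467] 284 255 [20. 21.] 0.0 
jar [0.5803 0.0758] 232 197 [20. 20.] 90.0 
jar [0.6866 0.0521] 244 152 [20. 20.] 90.0 
cap [ 0.4712 -0.2376] 374 249 [21.2 20.5] 45.0 
box [ 0.4955 -0.2764] 387 238 [118.  81.] 90.0 [[0.679, -0.177], [0.685, -0.362], [0.418, -0.362], [0.413, -0.18]]
tray ((142.6687774658203, 220.90097045898438), (58.690101623535156, 74.93216705322266), 88.21009063720703) [[0.584, 0.38], [0.595, 0.204], [0.457, 0.194], [0.447, 0.369]] [0.5204 0.2868]
```

Run:
```python
import cv2
i=cv2.imread('pics/top0.png');cv2.imwrite('pics/cropbox.png',cv2.resize(i[145:285,330:440],None,fx=4,fy=4,interpolation=cv2.INTER_CUBIC))
```

```text
(no output)
```

View pics/cropbox.png

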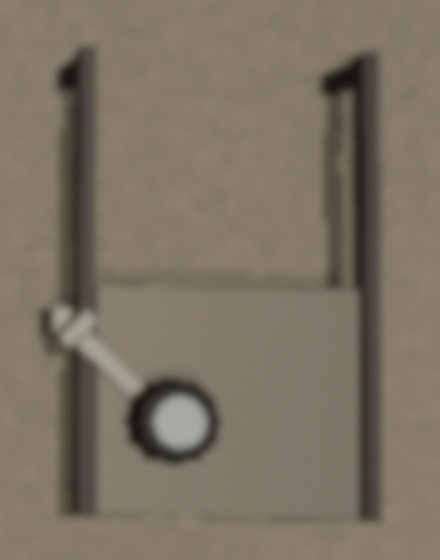

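The crop shows the lid shut: corners near (95,285), (362,288), (362,516) and (95,515) in crop pixels. The runners are close to vertical in the image. The cap is at (173,420), and its arm points to the catch at upper left.

Run:
```python
from h import *
c=dict(np.load('top0.npz'))
f=lambda u,v,z:cast(c,330+(u-.5)/4,145+(v-.5)/4,z)
for a,b in[((85,512),(87,55)),((370,515),(370,60))]:
    p,q=f(*a,.072),f(*b,.072);print(p,q,np.linalg.norm(q-p),np.arctan2(*(q-p)[::-1]))
print('lidmid',f(228.5,401,.068),'cap',f(173,420,.105))
for a in[(95,285),(362,288),(362,516),(95,515)]:print(f(*a,.068))
```

```text
[ 0.41650411 -0.19595748] [ 0.67344745 -0.19361905] 0.256953982263529 0.009100708069390288
[ 0.41881005 -0.35567813] [ 0.67515526 -0.35486112] 0.2563465114061113 0.003187132291966894
lidmid [ 0.48006975 -0.27693691] cap [ 0.4702619  -0.23610282]
[ 0.54332604 -0.20074424]
[ 0.54565441 -0.35220443]
[ 0.41776697 -0.35264922]
[ 0.41459424 -0.20243904]
```

```bash
cat > to.py <<'E'
# python3 to.py x y z yaw : needed turn (tool z), then shift in tool axes after that turn, cm
import sys,numpy as np
from station import robot
def need(x,y,z,yaw=None,s=None):
    s=s or robot.get_state();R=np.array(s['ee_rot']);p=np.array(s['position'])
    psi=np.arctan2(R[1,0],R[0,0]);yaw=psi if yaw is None else yaw
    d=np.array([x,y,z])-p;c,n=np.cos(yaw),np.sin(yaw)
    print('yaw',round(psi,3),'rz',round(psi-yaw,3),'shift cm',np.round([100*(d[0]*c+d[1]*n),100*(d[0]*n-d[1]*c),-100*d[2]],2),'tilt',np.round(R[:2,2],3),
      '| t',round(s['time_s'],1),'p',np.round(p,4),'q1,q7',np.round([s['qpos'][0],s['qpos'][6]],2),'F',np.round(s['wrist_force'],1),'gap',round(s['finger_gap'],4),'grip',round(s['grip_force'],1))
if __name__=='__main__':need(*map(float,sys.argv[1:]))
E
python3 -m inch '[[8.5,0,0,0,0,0,0.135],[8.5,0,0,0,0,0,0.135],[8.5,0,0,0,0,0,0.135],[8.5,0,0,0,0,0,0.135]]' 40; python3 to.py .4705 -.238 .2 -.1
```

```text
time_s: 0.5
position: [0.276, -0.5881, 0.2308]
ee_rot: [[0.994, -0.106, -0.0], [-0.106, -0.994, 0.001], [-0.001, -0.001, -1.0]]
wrist_force: [1.1, 0.4, -0.1]
finger_gap: 0.0851
grip_force: 0.0
yaw -0.107 rz -0.007 shift cm [ 15.86 -36.77   3.08] tilt [-0.     0.001] | t 0.5 p [ 0.276  -0.5881  0.2308] q1,q7 [ 0.98 -0.56] F [ 1.1  0.4 -0.1] gap 0.0851 grip 0.0
```

```bash
python3 -m inch '[[8.5,1.6,-3.7,0,0,0,0],[8.5,1.6,-3.7,0,0,0,0],[8.5,1.6,-3.7,0,0,0,0],[8.5,1.6,-3.7,0,0,0,0],[8.5,1.6,-3.7,0,0,0,0],[8.5,1.6,-3.7,0,0,0,0],[8.5,1.6,-3.7,0,0,0,0],[8.5,1.6,-3.7,0,0,0,0],[8.5,1.6,-3.7,0,0,0,0],[8.5,1.5,-3.5,0,0,0,0]]' >/dev/null; python3 to.py .4705 -.238 .2 -.1
python3 - <<'E'
from station import robot
import numpy as np,cv2
s=robot.get_state();c=robot.read_camera('wrist');print(np.round(c['hand_eye'],3).tolist(),c['fx'])
cv2.imwrite('pics/w1.png',c['img'][:,:,::-1])
E
```

```text
yaw -0.101 rz -0.001 shift cm [-0.13  0.17  3.11] tilt [-0.  0.] | t 1.5 p [ 0.472  -0.2365  0.2311] q1,q7 [ 0.39 -1.3 ] F [-0.1  0.9 -0.1] gap 0.0853 grip 0.0
[[-0.0, -0.955, -0.297, 0.077], [1.0, -0.0, 0.0, -0.001], [-0.001, -0.297, 0.955, -0.142], [0.0, 0.0, 0.0, 1.0]] 312.6075331101832
```

View pics/w1.png

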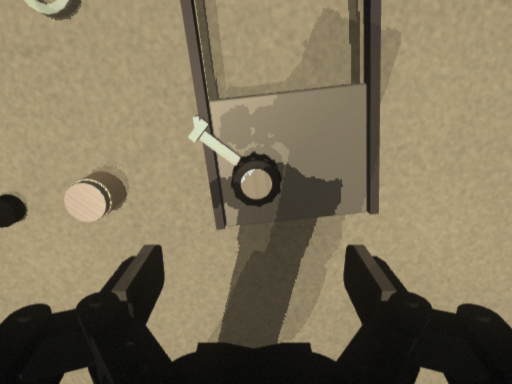

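The wrist view shows the cap top centred at (256,183), with lid corners near (211,101), (365,85) and (369,214). I'll cast these as a second measurement.

```bash
cat >> h.py <<'E'
def wcam(c,s):
    c=dict(c);T=np.eye(4);T[:3,:3]=s['ee_rot'];T[:3,3]=s['position'];c['world_from_camera']=T@c['hand_eye'];return c
E
python3 - <<'E'
from station import robot
from h import *
s=robot.get_state();c=wcam(robot.read_camera('wrist'),s)
im=c['img'];P=heights(c);m=((P[:,:,2]>.095)&(P[:,:,2]<.12)).astype(np.uint8);m[240:]=0
k=max(cv2.findContours(m,0,1)[0],key=cv2.contourArea);(ctr,r)=cv2.minEnclosingCircle(k);print(ctr,r,cast(c,*ctr,.105))
for p in[(211,101),(365,85),(369,214)]:print(cast(c,*p,.068))
a,b=cast(c,378,30,.072),cast(c,372,210,.072);print(np.arctan2(*(a-b)[::-1]),a,b)
E
```

```text
(264.7213134765625, 184.49180603027344) 25.54994773864746 [ 0.47236397 -0.23800769]
[ 0.54773832 -0.19454988]
[ 0.54871909 -0.33864739]
[ 0.41927451 -0.34442601]
-0.011838651406127245 [ 0.59346741 -0.34800578] [ 0.42518161 -0.34601341]
```

```bash
python3 -m inch '[[8.5,0,0.15,3,0,0,0],[8.5,0,0,3,0,0,0],[8.5,0,0,3,0,0,0],[8.5,0,0,3,0,0,0],[8.5,0,0,1.5,0,0,0],[8.5,0,0,1.4,0,0,0],[8.5,0,0,0,0,0,0]]' >/dev/null; python3 to.py .4715 -.238 .081 -.1
python3 -m inch '[[3,0,0,0,0,0,0],[3,0,0,0,0,0,0],[3,0,0,0,0,0,0],[3,0,0,0,0,0,0],[3,0,0,0,0,0,0],[3,0,0,0,0,0,0],[3,0,0,0,0,0,0],[3,0,0,0,0,0,0]]' 50 >/dev/null;  python3 to.py .4715 -.238 .081 -.1
```

```text
yaw -0.101 rz -0.001 shift cm [ 0.14 -0.18 -0.04] tilt [-0.003  0.001] | t 2.3 p [ 0.47   -0.2397  0.0806] q1,q7 [ 0.4 -1.3] F [0.  1.2 0.9] gap 0.0849 grip 0.0
yaw -0.1 rz -0.0 shift cm [-0.13 -0.06  0.28] tilt [0.002 0.001] | t 3.1 p [ 0.4727 -0.2387  0.0838] q1,q7 [ 0.4 -1.3] F [-1.2  4.7  8.7] gap 0.0423 grip 49.9
```

```bash
python3 -m inch '[[3,0,0,-0.2,0,0,0],[3,0,0,0,0,0,-0.1],[3,0,0,0,0,0,-0.14],[3,0,0,0,0,0,-0.14],[3,0,0,0,0,0,-0.14],[3,0,0,0,0,0,-0.14],[3,0,0,0,0,0,-0.14],[3,0,0,0,0,0,-0.14],[3,0,0,0,0,0,-0.14]]' >/dev/null;  python3 to.py .4715 -.238 .083 2.14
python3 -m inch '[[3,0,0,0,0,0,-0.14],[3,0,0,0,0,0,-0.14],[3,0,0,0,0,0,-0.14],[3,0,0,0,0,0,-0.14],[3,0,0,0,0,0,-0.14],[3,0,0,0,0,0,-0.14],[3,0,0,0,0,0,-0.14],[3,0,0,0,0,0,-0.1],[3,0,0,0,0,0,-0.08],[3,0,0,0,0,0,0]]' >/dev/null;  python3 to.py .4715 -.238 .083 2.14
python3 - <<'E'
from station import robot
import cv2
for n in('top','wrist'):
  c=robot.read_camera(n);i=c['img'][:,:,::-1]
  cv2.imwrite(f'pics/{n}2.png',i)
E
```

```text
yaw 0.987 rz -1.153 shift cm [-0.2  -0.06  0.1 ] tilt [-0.002  0.004] | t 4.0 p [ 0.4709 -0.236   0.084 ] q1,q7 [ 0.61 -0.42] F [-0.6 10.9 -1.3] gap 0.042 grip 56.3
yaw 2.143 rz 0.003 shift cm [-0.24 -0.01  0.1 ] tilt [-0.002  0.005] | t 5.0 p [ 0.4703 -0.2359  0.084 ] q1,q7 [0.83 0.53] F [-1.9 10.2  1.3] gap 0.0422 grip 56.5
```

View pics/wrist2.png

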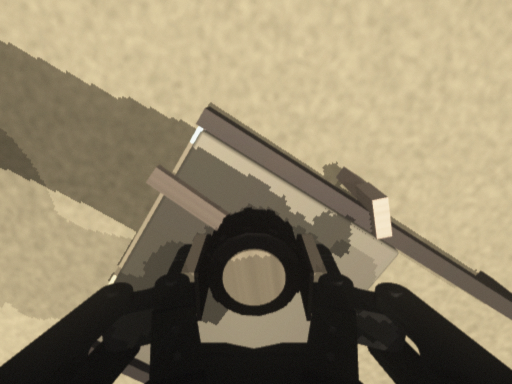

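The arm now points along the box's −x, so the cap is unscrewed. Next I slide the lid open.

```bash
python3 -m inch '[[3,0.17,0.1,0,0,0,0],[3,-1.08,1.68,0,0,0,0],[3,-1.08,1.68,0,0,0,0],[3,-1.08,1.68,0,0,0,0],[3,-1.08,1.68,0,0,0,0],[3,-1.08,1.68,0,0,0,0],[3,-1.08,1.68,0,0,0,0],[3,-0.4,0.6,0,0,0,0],[3,0,0,0,0,0,0],[3,0,0,0,0,0,0]]' >/dev/null;  python3 to.py .597 -.236 .083 2.14
```

```text
yaw 2.14 rz 0.0 shift cm [-0.31  0.29  0.09] tilt [-0.013  0.004] | t 6.1 p [ 0.5929 -0.2349  0.0839] q1,q7 [0.69 0.5 ] F [-17.3   9.   14.1] gap 0.0425 grip 58.1
```

```bash
python3 -m inch '[[3,0.1,-0.2,0,0,0,0],[8.5,0,0,0,0,0,0],[8.5,0,0,0,0,0,0],[8.5,0,0,0,0,0,0],[8.5,0,0,0,0,0,0],[8.5,0,0,-3,0,0,0],[8.5,0,0,-5,0,0,0],[8.5,0,0,-5,0,0,0]]' >/dev/null
python3 -m inch '[[8.5,0,0,0,0,0,0.14],[8.5,0,0,0,0,0,0.14],[8.5,0,0,0,0,0,0.14],[8.5,0,0,0,0,0,0.15]]' >/dev/null; python3 to.py .4513 -.0467 .14 1.571
python3 - <<'E'
from station import robot
import cv2
c=robot.read_camera('top');cv2.imwrite('pics/top3.png',c['img'][:,:,::-1])
E
```

```text
yaw 1.563 rz -0.008 shift cm [ 19.23 -14.49   7.46] tilt [ 0.001 -0.   ] | t 7.3 p [ 0.5962 -0.239   0.2146] q1,q7 [0.65 0.07] F [-0.3  0.2 -1. ] gap 0.0847 grip 0.0
```

View pics/top3.png

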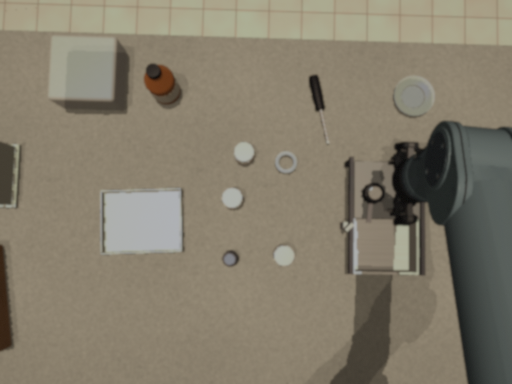

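The lid is open: the cap is now at (373,192), and the box interior shows at rows 219–272. The jars are unmoved. I'll verify the cap's travel and go to jar A.

```bash
python3 -m inch '[[8.5,3.2,-2.4,0,0,0,-0.008],[8.5,3.2,-2.4,0,0,0,0],[8.5,3.2,-2.4,0,0,0,0],[8.5,3.2,-2.4,1.5,0,0,0],[8.5,3.2,-2.4,3,0,0,0],[8.5,3.2,-2.5,3,0,0,0],[8.5,0,0,0,0,0,0]]' >/dev/null; python3 to.py .4513 -.0467 .010 1.571
cat > jars.py <<'E'
from station import robot
from h import *
def run():
    c=robot.read_camera('top');np.savez('last.npz',**c);P=heights(c)
    for nm,lo,hi,z,a in[('jar',.038,.06,.048,150),('cap',.09,.12,.105,150)]:
        m=((P[:,:,2]>lo)&(P[:,:,2]<hi)).astype(np.uint8);m[:,:90]=0;m[:,440:]=0;m[:125]=0;m[300:]=0
        for k in cv2.findContours(m,0,1)[0]:
            if a<cv2.contourArea(k)<900:
                M=cv2.moments(k);u,v=M['m10']/M['m00'],M['m01']/M['m00'];print(nm,np.round(cast(c,u,v,z),4),round(u),round(v),cv2.contourArea(k))
if __name__=='__main__':run()
E
python3 jars.py
```

```text
yaw 1.586 rz 0.015 shift cm [-0.29  0.7  12.67] tilt [-0.009  0.001] | t 8.1 p [ 0.4443 -0.0438  0.1367] q1,q7 [ 0.48 -0.29] F [ 0.2 -0.7 -0.5] gap 0.0848 grip 0.0
jar [ 0.4725 -0.3462] 414 249 165.0
jar [0.5802 0.0759] 232 197 307.5
jar [0.6869 0.052 ] 244 151 301.0
cap [ 0.5952 -0.2364] 374 192 325.5
```

```bash
python3 -m inch '[[8.5,-0.3,0.7,0,0,0,0.015],[8.5,0,0,3,0,0,0],[8.5,0,0,3,0,0,0],[8.5,0,0,3,0,0,0],[8.5,0,0,2,0,0,0],[8.5,0,0,1.4,0,0,0],[8.5,0,0,0,0,0,0]]' >/dev/null; python3 to.py .4513 -.0467 .012 1.571
python3 -m inch '[[4,0,0,0,0,0,0],[4,0,0,0,0,0,0],[4,0,0,0,0,0,0],[4,0,0,0,0,0,0],[4,0,0,0,0,0,0],[4,0,0,0,0,0,0],[4,0,0,0,0,0,0]]' 25 >/dev/null;  python3 to.py .4513 -.0467 .012 1.571
```

```text
yaw 1.561 rz -0.01 shift cm [ 0.48 -0.69  0.27] tilt [-0.001 -0.   ] | t 8.8 p [ 0.4582 -0.0515  0.0147] q1,q7 [ 0.34 -0.48] F [-0.2 -0.6 -0.2] gap 0.0848 grip 0.0
yaw 1.562 rz -0.009 shift cm [ 0.44 -0.53  0.44] tilt [-0.001 -0.001] | t 9.5 p [ 0.4566 -0.0511  0.0164] q1,q7 [ 0.34 -0.48] F [-5.1  0.   7.8] gap 0.0488 grip 24.6
```

```bash
python3 -m inch '[[4,0,0,-1,0,0,0],[4,0,0,-2,0,0,0],[4,0,0,-3,0,0,0],[4,0,0,-4,0,0,0],[4,0,0,0,0,0,0],[4,0,0,0,0,0,0],[4,0,0,0,0,0,0],[4,0,0,0,0,0,0]]' >/dev/null;  python3 to.py .4805 -.3105 .1264 1.571;python3 -m inch '[[4,0,0,0,0,0,0],[4,0,0,0,0,0,0]]'|grep wrist;python3 -m inch '[[4,0,0,0,0,0,0],[4,0,0,0,0,0,0]]'|grep wrist
```

```text
yaw 1.562 rz -0.009 shift cm [-25.99   2.4   -1.19] tilt [-0.002  0.   ] | t 10.3 p [ 0.4565 -0.0506  0.1145] q1,q7 [ 0.46 -0.34] F [ 0.6 -0.8 -4.2] gap 0.0491 grip 28.0
wrist_force: [0.6, -0.0, -3.5]
wrist_force: [0.3, 0.1, -3.0]
```

```bash
python3 -m inch '[[4,-1.6,0.2,0,0,0,0],[4,-3.1,0.2,0,0,0,0],[4,-3.1,0.2,0,0,0,0],[4,-3.1,0.2,0,0,0,0],[4,-3.1,0.2,0,0,0,0],[4,-3.1,0.2,0,0,0,0],[4,-3.1,0.2,0,0,0,0],[4,-3.1,0.2,0,0,0,0],[4,-2.6,0.2,0,0,0,0],[4,-0.5,0,0,0,0,0]]' >/dev/null; python3 -m inch '[[4,0,0,0,0,0,0],[4,0,0,0,0,0,0],[4,0,0,0,0,0,0]]' >/dev/null; python3 to.py .4765 -.315 .0215 1.571
```

```text
yaw 1.564 rz -0.007 shift cm [-0.2   0.32  9.4 ] tilt [-0.     0.001] | t 12.0 p [ 0.4733 -0.313   0.1155] q1,q7 [0.87 0.18] F [-0.5  0.9 -3.4] gap 0.0486 grip 27.8
```

```bash
python3 -m inch '[[4,-0.2,0.3,1,0,0,0],[4,0,0,2,0,0,0],[4,0,0,2,0,0,0],[4,0,0,2,0,0,0],[4,0,0,1,0,0,0],[4,0,0,0.7,0,0,0],[4,0,0,0.3,0,0,0],[4,0,0,0.2,0,0,0],[4,0,0,0,0,0,0],[4,0,0,0,0,0,0]]' >/dev/null;  python3 to.py .4765 -.315 .0215 1.571
```

```text
yaw 1.562 rz -0.009 shift cm [0.2  0.   0.27] tilt [ 0.001 -0.001] | t 13.0 p [ 0.4765 -0.317   0.0242] q1,q7 [0.82 0.11] F [ 0.3 -0.9 -3.7] gap 0.0491 grip 27.8
```

```bash
python3 -m inch '[[4,0.2,0,0.2,0,0,0],[4,0,0,0.2,0,0,0],[4,0,0,0.1,0,0,0],[4,0,0,0,0,0,0],[4,0,0,0,0,0,0]]' >/dev/null;  python3 to.py .4765 -.315 .0215 1.571
```

```text
yaw 1.562 rz -0.009 shift cm [-0.02 -0.01 -0.01] tilt [ 0.    -0.002] | t 13.5 p [ 0.4766 -0.3148  0.0214] q1,q7 [0.81 0.11] F [-7.7  4.1 25.6] gap 0.0491 grip 30.4
```

```bash
python3 -m inch '[[4,0,0,-0.2,0,0,0],[4,0,0,0,0,0,0],[6.3,0,0,0,0,0,0],[6.3,0,0,0,0,0,0],[6.3,0,0,0,0,0,0],[6.3,0,0,-2,0,0,0],[6.3,0,0,-4,0,0,0],[6.3,0,0,-5,0,0,0]]' |tail -3; python3 jars.py;python3 to.py .5803 .0759 .14 1.571
```

```text
wrist_force: [1.1, -0.6, 0.3]
finger_gap: 0.0632
grip_force: 0.0
jar [ 0.4786 -0.3091] 398 246 350.5
jar [0.5802 0.0757] 232 197 304.5
jar [0.6868 0.0517] 244 152 306.5
cap [ 0.5952 -0.2365] 374 192 322.5
yaw 1.562 rz -0.009 shift cm [39.22 10.05 -0.09] tilt [ 0.008 -0.005] | t 14.3 p [ 0.4799 -0.3163  0.1391] q1,q7 [0.88 0.2 ] F [ 3.7 -1.   5.9] gap 0.0631 grip 0.0
```

```bash
python3 -m inch '[[8.5,2,0,-2,0,0,0],[8.5,4,1,0,0,0,0],[8.5,4,1,0,0,0,0],[8.5,4,1,0,0,0,0],[8.5,4.2,1.1,0,0,0,0],[8.5,4.2,1.1,0,0,0,0],[8.5,4.2,1.2,0,0,0,0],[8.5,4.2,1.2,0,0,0,0],[8.5,4.2,1.2,0,0,0,0],[8.5,4.2,1.2,1,0,0,0]]' >/dev/null; python3 -m inch '[[8.5,0,0,0,0,0,0],[8.5,0,0,0,0,0,0],[8.5,0,0,0,0,0,0]]' >/dev/null; python3 jars.py; python3 to.py .5803 .0759 .014 1.571
```

```text
jar [ 0.4787 -0.3089] 398 246 353.0
jar [ 0.4691 -0.347 ] 415 250 188.5
jar [0.6913 0.0443] 247 150 166.5
cap [ 0.5951 -0.2366] 374 192 322.5
yaw 1.56 rz -0.011 shift cm [ 0.16  0.08 12.64] tilt [-0.    -0.001] | t 15.7 p [0.5795 0.0743 0.1404] q1,q7 [ 0.2  -0.54] F [ 0.6 -1.2  0.4] gap 0.0849 grip 0.0
```

```bash
python3 -m inch '[[8.5,0.2,0.1,1,0,0,0],[8.5,0,0,3,0,0,0],[8.5,0,0,3,0,0,0],[8.5,0,0,3,0,0,0],[8.5,0,0,1.6,0,0,0],[8.5,0,0,1,0,0,0],[8.5,0,0,0,0,0,0],[8.5,0,0,0,0,0,0]]' >/dev/null; python3 to.py .5803 .0759 .014 1.571
python3 -m inch '[[4,0,0,0,0,0,0],[4,0,0,0,0,0,0],[4,0,0,0,0,0,0],[4,0,0,0,0,0,0],[4,0,0,0,0,0,0],[4,0,0,0,0,0,0],[4,0,0,0,0,0,0]]' 25 >/dev/null;  python3 to.py .5803 .0759 .014 1.571
python3 -m inch '[[4,0,0,-1,0,0,0],[4,0,0,-2,0,0,0],[4,0,0,-3,0,0,0],[4,0,0,-4,0,0,0],[4,0,0,0,0,0,0],[4,0,0,0,0,0,0],[4,0,0,0,0,0,0],[4,0,0,0,0,0,0]]' |grep wrist; for i in 1 2 3; do python3 -m inch '[[4,0,0,0,0,0,0],[4,0,0,0,0,0,0]]'|grep wrist;done;  python3 to.py .5204 .25 .1 1.571
```

```text
yaw 1.562 rz -0.009 shift cm [-0.25 -0.11  0.14] tilt [0.001 0.   ] | t 16.5 p [0.5814 0.0784 0.0154] q1,q7 [ 0.12 -0.64] F [ 0.2 -0.1 -0.1] gap 0.0853 grip 0.0
yaw 1.562 rz -0.009 shift cm [-0.24 -0.03  0.15] tilt [ 0. -0.] | t 17.2 p [0.5806 0.0783 0.0155] q1,q7 [ 0.12 -0.64] F [-4.1 -0.3  5.7] gap 0.0492 grip 25.0
wrist_force: [0.1, 0.0, -5.1]
wrist_force: [0.5, -0.4, -4.7]
wrist_force: [0.3, -1.0, -4.9]
wrist_force: [-0.2, -0.0, -5.2]
yaw 1.562 rz -0.009 shift cm [17.17 -6.02  1.46] tilt [ 0. -0.] | t 18.6 p [0.5807 0.0783 0.1146] q1,q7 [ 0.18 -0.56] F [-0.2 -0.  -5.2] gap 0.049 grip 27.9
```

```bash
python3 -m inch '[[4,-1.5,-0.8,0,0,0,0],[4,-3.2,-2,0,0,0,0],[4,-3.2,-2,0,0,0,0],[4,-3.2,-2,0,0,0,0],[4,-3.2,-2,0,0,0,0],[4,-3.2,-1.5,0,0,0,0],[4,-3.2,-0.5,0,0,0,0],[4,-3.2,0,0,0,0,0],[4,-3.2,0,0,0,0,0],[4,-3.2,0,0,0,0,0]]' >/dev/null; python3 -m inch '[[4,-1.3,0,0,0,0,0],[4,0,0,0,0,0,0],[4,0,0,0,0,0,0],[4,0,0,0,0,0,0]]' >/dev/null; python3 to.py .473 -.240 .0215 1.571
```

```text
yaw 1.564 rz -0.007 shift cm [-0.5   0.31  9.31] tilt [-0.     0.001] | t 20.0 p [ 0.4699 -0.235   0.1146] q1,q7 [0.79 0.03] F [ 0.9  0.1 -4.6] gap 0.0491 grip 27.8
```

```bash
python3 -m inch '[[4,-0.5,0.3,1,0,0,0],[4,0,0,2,0,0,0],[4,0,0,2,0,0,0],[4,0,0,2,0,0,0],[4,0,0,1,0,0,0],[4,0,0,0.7,0,0,0],[4,0,0,0.2,0,0,0],[4,0,0,0.2,0,0,0],[4,0,0,0.1,0,0,0],[4,0,0,0,0,0,0]]' >/dev/null;  python3 to.py .473 -.24 .0205 1.571;python3 -m inch '[[4,0,0,0.1,0,0,0],[4,0,0,0,0,0,0],[4,0,0,0,0,0,0]]' >/dev/null;  python3 to.py .473 -.24 .0205 1.571
```

```text
yaw 1.562 rz -0.009 shift cm [0.2  0.02 0.24] tilt [ 0. -0.] | t 21.0 p [ 0.4728 -0.242   0.0229] q1,q7 [ 0.72 -0.05] F [ 0.3  0.8 -5.4] gap 0.049 grip 27.8
yaw 1.562 rz -0.009 shift cm [0.19 0.04 0.11] tilt [-0. -0.] | t 21.3 p [ 0.4726 -0.2419  0.0216] q1,q7 [ 0.72 -0.05] F [-0.9  0.2 -4.9] gap 0.049 grip 27.8
```

```bash
python3 -m inch '[[4,0,0,0.1,0,0,0],[4,0,0,0.05,0,0,0],[4,0,0,0,0,0,0],[4,0,0,0,0,0,0]]' |grep wrist; python3 to.py .473 -.24 .0205 1.571; python3 -m inch '[[4,0,0,0,0,0,0],[6.3,0,0,0,0,0,0],[6.3,0,0,0,0,0,0],[6.3,0,0,0,0,0,0],[6.3,0,0,-2,0,0,0],[6.3,0,0,-4,0,0,0],[6.3,0,0,-5,0,0,0],[6.3,0,0,-2,0,0,0],[6.3,0,0,0,0,0,0]]' |tail -3; python3 jars.py;python3 to.py .6868 .0519 .16 1.571
```

```text
wrist_force: [-5.3, 0.5, 4.8]
yaw 1.562 rz -0.009 shift cm [0.19 0.05 0.  ] tilt [-0.001 -0.   ] | t 21.7 p [ 0.4725 -0.2419  0.0205] q1,q7 [ 0.72 -0.05] F [-5.3  0.5  4.8] gap 0.0487 grip 28.7
wrist_force: [0.8, -0.5, 0.2]
finger_gap: 0.0629
grip_force: 0.0
jar [ 0.4739 -0.2427] 370 247 344.5
jar [0.687  0.0518] 244 151 303.5
cap [ 0.5953 -0.2366] 374 192 321.5
yaw 1.562 rz -0.009 shift cm [29.42 21.22 -0.81] tilt [ 0.005 -0.002] | t 22.6 p [ 0.4747 -0.2424  0.1519] q1,q7 [0.82 0.07] F [-0.3 -0.  -0.3] gap 0.063 grip 0.0
```

```bash
python3 -m inch '[[8.5,2.9,2.1,0,0,0,0],[8.5,2.9,2.1,0,0,0,0],[8.5,2.9,2.1,0,0,0,0],[8.5,2.9,2.1,0,0,0,0],[8.5,2.9,2.1,0,0,0,0],[8.5,2.9,2.1,0,0,0,0],[8.5,2.9,2.1,0,0,0,0],[8.5,2.9,2.1,0,0,0,0],[8.5,2.9,2.1,0,0,0,0],[8.5,2.9,2.1,0,0,0,0]]' >/dev/null; python3 -m inch '[[8.5,0.2,0.2,0,0,0,0],[8.5,0,0,0,0,0,0],[8.5,0,0,0,0,0,0],[8.5,0,0,0,0,0,0]]' >/dev/null; python3 jars.py; python3 to.py .6868 .0519 .014 1.571
```

```text
jar [ 0.4749 -0.2441] 370 247 318.5
jar [ 0.4787 -0.309 ] 398 246 351.0
jar [ 0.4784 -0.344 ] 414 246 151.5
cap [ 0.5953 -0.2365] 374 192 320.5
yaw 1.56 rz -0.011 shift cm [ 0.54 -0.02 13.58] tilt [-0.001 -0.001] | t 24.1 p [0.687  0.0465 0.1498] q1,q7 [ 0.2  -0.44] F [-0.  -0.6 -0.1] gap 0.0849 grip 0.0
```

```bash
cat > wj.py <<'E'
from station import robot
from h import *
s=robot.get_state();c=wcam(robot.read_camera('wrist'),s);P=heights(c)
m=((P[:,:,2]>.04)&(P[:,:,2]<.056)).astype(np.uint8)
for k in cv2.findContours(m,0,1)[0]:
    if cv2.contourArea(k)>300:
        q,r=cv2.minEnclosingCircle(k);print('wrist',np.round(cast(c,*q,.048),4),np.round(q),r)
E
python3 wj.py; python3 -m inch '[[8.5,0.5,0,1,0,0,0],[8.5,0,0,3,0,0,0],[8.5,0,0,3,0,0,0],[8.5,0,0,0,0,0,0],[8.5,0,0,0,0,0,0]]' >/dev/null; python3 wj.py;python3 to.py .6868 .0519 .014 1.571
```

```text
wrist [0.6618 0.062 ] [221. 171.] 28.922773361206055
wrist [0.6613 0.0623] [209. 211.] 38.861019134521484
yaw 1.562 rz -0.009 shift cm [-0.18 -0.13  6.72] tilt [0.001 0.001] | t 24.7 p [0.6881 0.0537 0.0812] q1,q7 [ 0.18 -0.47] F [0.3 0.3 1. ] gap 0.0853 grip 0.0
```

Jar C has been knocked to about (0.661, 0.062), so I follow it.

```bash
python3 -m inch '[[8.5,0.4,-1.3,0,0,0,0],[8.5,0.4,-1.4,0,0,0,0],[8.5,0,0,0,0,0,0],[8.5,0,0,0,0,0,0],[8.5,0,0,0,0,0,0]]' >/dev/null; python3 wj.py;python3 to.py .6613 .0622 .014 1.571
```

```text
wrist [0.6612 0.0627] [251. 221.] 38.00087356567383
yaw 1.561 rz -0.01 shift cm [ 0.1  -0.03  6.67] tilt [ 0.002 -0.   ] | t 25.2 p [0.6616 0.0612 0.0807] q1,q7 [ 0.17 -0.51] F [-0.5 -0.2 -0.6] gap 0.0851 grip 0.0
```

```bash
python3 -m inch '[[8.5,0.1,0,2,0,0,0],[8.5,0,0,2,0,0,0],[8.5,0,0,1.6,0,0,0],[8.5,0,0,1,0,0,0],[8.5,0,0,0,0,0,0],[8.5,0,0,0,0,0,0]]' |grep wrist
python3 -m inch '[[4,0,0,0,0,0,0],[4,0,0,0,0,0,0],[4,0,0,0,0,0,0],[4,0,0,0,0,0,0],[4,0,0,0,0,0,0],[4,0,0,0,0,0,0],[4,0,0,0,0,0,0]]' 25 >/dev/null;  python3 to.py .6613 .0622 .014 1.571
python3 -m inch '[[4,0,0,-1,0,0,0],[4,0,0,-2,0,0,0],[4,0,0,-3,0,0,0],[4,0,0,-2,0,0,0],[4,0,0,0,0,0,0],[4,0,0,0,0,0,0],[4,0,0,0,0,0,0],[4,0,0,0,0,0,0]]' |grep wrist; for i in 1 2 3; do python3 -m inch '[[4,0,0,0,0,0,0],[4,0,0,0,0,0,0]]'|grep wrist;done;  python3 to.py .5204 .2868 .1 1.571
```

```text
wrist_force: [-0.8, 0.9, -0.7]
yaw 1.562 rz -0.009 shift cm [-0.04  0.03  0.1 ] tilt [ 0.001 -0.   ] | t 26.6 p [0.661  0.0626 0.015 ] q1,q7 [ 0.15 -0.54] F [-0.9 -0.2  6.5] gap 0.0489 grip 26.0
wrist_force: [0.4, -1.2, -0.1]
wrist_force: [0.3, -0.4, -3.0]
wrist_force: [0.0, -0.2, -1.4]
wrist_force: [0.1, -1.1, -1.0]
yaw 1.562 rz -0.009 shift cm [ 22.42 -14.    -0.59] tilt [-0.  0.] | t 27.9 p [0.6605 0.0626 0.0941] q1,q7 [ 0.18 -0.5 ] F [ 0.1 -1.1 -1. ] gap 0.0493 grip 26.4
```

```bash
python3 -m inch '[[4,1.2,-0.7,0,0,0,0],[4,2.8,-1.8,0,0,0,0],[4,2.8,-1.8,0,0,0,0],[4,2.8,-1.8,0,0,0,0],[4,2.8,-1.8,0,0,0,0],[4,2.8,-1.8,0,0,0,0],[4,2.8,-1.8,0,0,0,0],[4,2.8,-1.8,0,0,0,0],[4,1.6,-0.7,0,0,0,0],[4,0,0,0,0,0,0]]' >/dev/null; python3 -m inch '[[4,0,0,2,0,0,0],[4,0,0,2,0,0,0],[4,0,0,2,0,0,0],[4,0,0,0.5,0,0,0],[4,0,0,0.4,0,0,0],[4,0,0,0.2,0,0,0],[4,0,0,0,0,0,0],[4,0,0,0,0,0,0]]' >/dev/null; python3 to.py .5204 .2868 .0195 1.571
```

```text
yaw 1.562 rz -0.009 shift cm [-0.12 -0.26  0.43] tilt [0.001 0.001] | t 29.8 p [0.523  0.288  0.0238] q1,q7 [-0.24 -1.  ] F [ 0.6  0.4 -0.8] gap 0.0488 grip 26.3
```

```bash
python3 -m inch '[[4,0,0,0.2,0,0,0],[4,0,0,0.1,0,0,0],[4,0,0,0.1,0,0,0],[4,0,0,0,0,0,0],[4,0,0,0,0,0,0]]' |egrep "wrist|pos"; python3 -m inch '[[4,0,0,0.1,0,0,0],[4,0,0,0,0,0,0],[4,0,0,0,0,0,0]]' |egrep "wrist|pos"
```

```text
position: [0.5225, 0.2878, 0.019]
wrist_force: [-0.4, 0.3, -1.6]
position: [0.5225, 0.2878, 0.0189]
wrist_force: [-2.8, -2.2, 8.8]
```

```bash
python3 -m inch '[[4,0,0,-0.1,0,0,0],[7,0,0,0,0,0,0],[7,0,0,0,0,0,0],[7,0,0,0,0,0,0],[7,0,0,-3,0,0,0],[7,0,0,-4,0,0,0],[7,0,0,-5,0,0,0],[7,0,0,-3,0,0,0]]' >/dev/null
python3 -m inch '[[8.5,-4.5,0.6,0,0,0,0],[8.5,-4.5,0.6,0,0,0,0],[8.5,-4.5,0.6,0,0,0,0],[8.5,-4.5,0.6,0,0,0,0],[8.5,-4.5,0.6,0,0,0,0],[8.5,-4.5,0.6,0,0,0,0],[8.5,-4.5,0.6,0,0,0,0],[8.5,-4.5,0.6,0,0,0,0],[8.5,-4.5,0.6,0,0,0,0],[8.5,-4.5,0.6,0,0,0,0]]' >/dev/null
python3 -m inch '[[8.5,-4,0.6,0,0,0,0],[8.5,0,0,0,0,0,-0.14],[8.5,0,0,0,0,0,-0.14],[8.5,0,0,0,0,0,-0.14],[8.5,0,0,0,0,0,-0.14],[8.5,0,0,0,0,0,-0.02],[8.5,0,0,0,0,0,0],[8.5,0,0,0,0,0,0]]' >/dev/null
python3 jars.py; python3 to.py .5935 -.2355 .084 2.14
python3 - <<'E'
import numpy as np,cv2
c=np.load('last.npz');cv2.imwrite('pics/top4.png',c['img'][:,:,::-1])
E
```

```text
jar [ 0.4741 -0.2427] 370 247 346.5
jar [ 0.4786 -0.3089] 398 246 351.5
jar [0.5239 0.2822] 141 219 351.5
yaw 2.14 rz -0.0 shift cm [-3.27 -0.98  8.51] tilt [-0. -0.] | t 33.2 p [ 0.5841 -0.2027  0.1691] q1,q7 [0.71 0.48] F [-0.4  0.7  0.3] gap 0.0852 grip 0.0
```

View pics/top4.png

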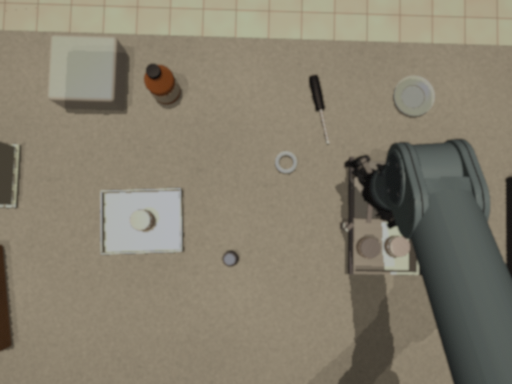

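The image shows two jars standing in the box at (369,246) and (398,246), and one in the tray at (141,219). The bystanders are untouched. Now I shut the lid.

```bash
python3 -m inch '[[8.5,-1.7,-0.5,0,0,0,0],[8.5,-1.6,-0.5,0,0,0,0],[8.5,0,0,3,0,0,0],[8.5,0,0,3,0,0,0],[8.5,0,0,1.5,0,0,0],[8.5,0,0,0.8,0,0,0],[8.5,0,0,0,0,0,0],[8.5,0,0,0,0,0,0]]' |grep wrist
python3 -m inch '[[3,0,0,0,0,0,0],[3,0,0,0,0,0,0],[3,0,0,0,0,0,0],[3,0,0,0,0,0,0],[3,0,0,0,0,0,0],[3,0,0,0,0,0,0],[3,0,0,0,0,0,0]]' 50 >/dev/null; python3 to.py .4695 -.2362 .084 2.14
```

```text
wrist_force: [-0.2, -0.3, 0.1]
yaw 2.142 rz 0.002 shift cm [  6.7  -10.44   0.32] tilt [ 0.    -0.001] | t 34.7 p [ 0.5936 -0.2363  0.0872] q1,q7 [0.71 0.48] F [-2.3 -0.7  7. ] gap 0.0422 grip 50.0
```

```bash
python3 -m inch '[[3,0.54,-0.84,0,0,0,0],[3,1.08,-1.68,0,0,0,0],[3,1.08,-1.68,0,0,0,0],[3,1.08,-1.68,0,0,0,0],[3,1.08,-1.68,0,0,0,0],[3,1.08,-1.68,0,0,0,0],[3,0.54,-0.84,0,0,0,0],[3,0.36,-0.56,0,0,0,0],[3,0,0,0,0,0,0],[3,0,0,0,0,0,0]]' >/dev/null;  python3 to.py .4703 -.236 .084 2.14
```

```text
yaw 2.141 rz 0.001 shift cm [-0.01  0.22  0.31] tilt [ 0.003 -0.002] | t 35.7 p [ 0.4684 -0.2372  0.0871] q1,q7 [0.86 0.5 ] F [ 1.8 -4.4  6.2] gap 0.0422 grip 53.0
```

```bash
python3 -m inch '[[3,0.1,-0.17,0,0,0,0],[3,0,0,0,0,0,0],[3,0,0,0,0,0,0]]' |grep wrist; python3 to.py .4703 -.236 .084 2.14
python3 -m inch '[[3,0,0,0,0,0,0.1],[3,0,0,0,0,0,0.14],[3,0,0,0,0,0,0.14],[3,0,0,0,0,0,0.14],[3,0,0,0,0,0,0.14],[3,0,0,0,0,0,0.14],[3,0,0,0,0,0,0.14],[3,0,0,0,0,0,0.14],[3,0,0,0,0,0,0.14]]' >/dev/null;  python3 to.py .4703 -.236 .083 -.1
python3 -m inch '[[3,0,0,0,0,0,0.14],[3,0,0,0,0,0,0.14],[3,0,0,0,0,0,0.14],[3,0,0,0,0,0,0.14],[3,0,0,0,0,0,0.14],[3,0,0,0,0,0,0.14],[3,0,0,0,0,0,0.14],[3,0,0,0,0,0,0.08],[3,0,0,0,0,0,0],[3,0,0,0,0,0,0]]' >/dev/null;  python3 to.py .4703 -.236 .083 -.1;python3 -c "
from station import robot;print(robot.get_state()['moment'])"
```

```text
wrist_force: [7.2, -4.4, 1.0]
yaw 2.142 rz 0.002 shift cm [-0.01  0.24  0.32] tilt [ 0.007 -0.002] | t 36.0 p [ 0.4682 -0.2372  0.0872] q1,q7 [0.86 0.51] F [ 7.2 -4.4  1. ] gap 0.0423 grip 52.7
yaw 0.917 rz 1.017 shift cm [ 0.07 -0.13  0.43] tilt [ 0.009 -0.002] | t 36.9 p [ 0.4695 -0.2372  0.0873] q1,q7 [ 0.63 -0.51] F [10.9 -4.7 -3.8] gap 0.0419 grip 52.3
yaw -0.138 rz -0.038 shift cm [ 0.   -0.23  0.43] tilt [ 0.01  -0.005] | t 37.9 p [ 0.4701 -0.2383  0.0873] q1,q7 [ 0.42 -1.36] F [11.1 -7.2 -4.9] gap 0.0421 grip 52.1
[-1.66387608 -2.44802876  0.20926716]
```

```bash
for i in 1 2; do python3 -m inch '[[3,0,0,0,0,0,0.08],[3,0,0,0,0,0,0],[3,0,0,0,0,0,0]]' >/dev/null;  python3 to.py .4703 -.236 .083 -.1;python3 -c "
from station import robot;print(robot.get_state()['moment'])"; done
```

```text
yaw -0.215 rz -0.115 shift cm [ 0.12 -0.23  0.43] tilt [ 0.008 -0.005] | t 38.2 p [ 0.4689 -0.2381  0.0873] q1,q7 [ 0.4  -1.42] F [ 7.8 -7.3 -1.8] gap 0.0419 grip 52.4
[-1.59937185 -1.63706516  0.98588284]
yaw -0.3 rz -0.2 shift cm [ 0.36 -0.16  0.41] tilt [ 0.003 -0.002] | t 38.5 p [ 0.4665 -0.2373  0.0871] q1,q7 [ 0.39 -1.49] F [ 2.6 -4.3  5.7] gap 0.0421 grip 53.4
[-0.72436673 -0.38043147 -0.08342916]
```

```bash
python3 -m inch '[[8.5,0,0,0,0,0,0],[8.5,0,0,0,0,0,0],[8.5,0,0,0,0,0,0],[8.5,0,0,0,0,0,0],[8.5,0,0,-3,0,0,0],[8.5,0,0,-4,0,0,0],[8.5,0,0,-5,0,0,0],[8.5,-3,0,-3,0,0,0],[8.5,0,0,0,0,0,0],[8.5,0,0,0,0,0,0]]' |grep wrist
python3 - <<'E'
from station import robot
import cv2
s=robot.get_state();c=robot.read_camera('wrist');cv2.imwrite('pics/w5.png',c['img'][:,:,::-1])
E
```

```text
wrist_force: [0.3, 0.3, -0.1]
```

View pics/w5.png

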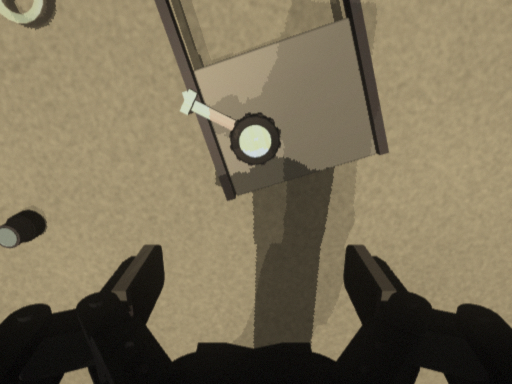

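The lid is flush with the runner ends, and the arm lies against the catch at (188,102), as at the start. I'll do a numeric check and hand in.

```bash
python3 - <<'E'
from station import robot
from h import *
s=robot.get_state();c=wcam(robot.read_camera('wrist'),s);P=heights(c);m=((P[:,:,2]>.095)&(P[:,:,2]<.12)).astype(np.uint8);m[240:]=0
k=max(cv2.findContours(m,0,1)[0],key=cv2.contourArea);q,r=cv2.minEnclosingCircle(k);a=cast(c,255,139,.105);b=cast(c,188,102,.076)
print(cast(c,*q,.105),a,'arm angle',np.arctan2(*(b-a)[::-1]))
E
python3 -m inch '[[8.5,-3,0,-3,0,0,0],[8.5,0,0,0,0,0,0],[8.5,0,0,0,0,0,0]]' >/dev/null; python3 jars.py
```

```text
[ 0.47173475 -0.23824857] [ 0.47143977 -0.2382956 ] arm angle 0.8218201896931596
jar [0.5238 0.2824] 141 219 348.0
cap [ 0.4713 -0.2377] 374 249 340.0
```

Cap position and arm angle (0.82, against about π/4 at home) match the start.

```bash
python3 -c "
from station import robot;print(robot.sign_off())"
```

```text
the job is handed in; nothing more can be done
None
```

The job is handed in: both loaded jars stand in the store box, the one empty jar stands in the tray, and the lid is shut with the cap screwed home; the judge's verdict was not shown.

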